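# Follow the sample cup on a coasting carousel with a pen thermometer

## Robot

A 6-joint arm with a two-finger parallel gripper is mounted at the origin on the work surface. World frame = base frame: x ahead of the robot, y to its left, z up, the work surface at z = 0. Lengths are in m, angles in degrees, forces in N, time in s.
With the tool pointing down it reaches from about 0.275 to 0.875 m from the base axis. Payload 12.5 kg.
Tool frame: the origin (TCP) lies at the centre of the arm's flange, where the gripper is bolted on; the fingertips stand 173 mm ahead of it and the grasp point (between the pads) lies 155 mm ahead of it; x points along the fingers, y is the direction in which the jaws open and shut, and the axes are right-handed (so a half turn about x gives the same grasp; the last joint's range is limited). The gripper opens to 85 mm and grips with 20 to 120 N. Pads are 22 mm wide; open, the fingers measure 114 mm over their backs; the gripper's body (76 mm by 85 mm) begins 54 mm behind the grasp point. The pads swing forward as they close: fully open they stand 13 mm farther back than shut.
Start: joints at [-80.993, 20.094, 94.641, -0, 65.266, -4.847], TCP at [0.132, -0.534, 0.405] pointing down, gripper open.
Joint ranges: [-157.81, 157.81], [-45, 120.19], [0.68, 151.7], [-89.99, 269.99], [4.06, 180], [-164.3, 164.3]. Speed limits (degrees/s): [127.2, 127.2, 159.86, 180, 180, 180].

## Interface

Orientations are given as a 3x3 rotation matrix whose columns are the frame's x, y, z axes.
In Python, from plant import ctrl gives the robot as it stands. The module is installed in compiled form; this text tells all that it offers.
- The arm moves only by the tool send_rows, never from a script. Its argument "deltas" is a list of rows, each a list of 3 entries, a list of its own where there are three numbers: the turn, a rotation vector about the world's x, y, z in units of 6 degrees (1.0 is 6 degrees), then the shift along the world's x, y, z in units of 30 mm (1.0 is 30 mm), then the closure, from -1 (fully open) to 1 (shut), so that 0 is half open. In form: [[[rx, ry, rz], [tx, ty, tz], fingers], ...]. A call has 1 to 8 rows; each row shifts and turns the pose as measured when the row begins; what a row does not reach is not made up. A row lasts 1/12 s, in which the tool goes at most 41.7 mm and 7.16 degrees, less where a joint would pass 70% of its speed; a pose out of reach is approached as far as the arm can. A call is refused whole if a number of a shift passes 1 or a number of a turn 1, either way. A call with a gripper value outside its range is refused whole. The fingers move at their own pace and stop on an object; the grip force is fixed at half the most. Time passes only in rows, so rows that do not move let the fingers close. It gives the time, the measured TCP pose, the force and the opening at its end, in the units of the state.
- ctrl.state(): the state, without advancing time (a new reading comes with each control period).
- ctrl.snapshot(name): name is "scene" or "top" or "wrist"; returns a dict with "image" (400x640x3 uint8, red, green, blue), "z_map" (400x640 float32, m along the optical axis (not along the pixel's ray), 0 where there is no reading), "fx", "fy", "cx", "cy" (pixels), "k1" (the pictures are not rectified: a ray, as slopes to the right and down, at radius r is drawn at 1 + k1 r^2 times it, then the intrinsics apply), "camera_from_world" (4x4, takes a point from world to camera coordinates); the wrist camera has in their place "hand_eye" (4x4, takes a point from camera to tool coordinates, whose origin is the TCP and whose axes are the tool frame's). Camera axes: x right, y down, z forward; pixel columns grow to the right and rows downward; lengths in m; the calibration is good to about 2 mm. A picture is of the moment at which its call begins: read the wrist's pose just before it.
- ctrl.job_done(): hands the job in, once; it reports no verdict.
Trained networks look in a picture, given as the dict that the camera call returned (one of the last four; its "shot" number tells which), for a name from the list of things; names that differ only in an ending like _2 or _b are one class to them, and where a whole thing is asked for, a point or a joint stands for the part that bears it (a point fixed in the world has none). Each returns a list of dicts, best first, with "score" (0 to 1); they miss things now and then, are a little off and sometimes report something else, mostly with a low value. They report only what shows in the picture. A call takes as long as a camera call. They do not tell look-alikes from the thing itself.
- ctrl.masks_of(thing, picture): "pixels" (400x640 bool, what is visible of it) and "point" ([row, column] in pixels, amid what is visible of it).
The state is a dict: "time": time; "joints": joint angles; "qd": joint speeds; "effort": joint torques, N m; "ee_pos": TCP position; "orientation": TCP orientation; "ft_force": force on the tool from outside, world axes, zero at the start; "moment": the same for the moment, N m; "gripper_width": opening from 0.0 (shut) to 1.0 (fully open).
Only numpy, scipy, OpenCV 4.12 (cv2) and the standard library are available. Lean on these libraries where they do the work, as an engineer would, in place of code of your own. Each camera call takes 0.05 s, during which the arm holds its last target. There are 200 camera calls.

## Task

Take the pen thermometer out of its stand and use it, not the fingers, to push the sample carousel gently (the tall post on its deck is there for that), so that it turns on by itself at about one turn in seven seconds, either way round (never faster than one turn in three seconds). Then take the reading: keep the pen's tip over the mouth of the open cup, 1 to 5 cm above the rim, for six seconds on end while the carousel coasts at no less than one turn in twenty seconds, touching neither carousel nor cup. Finish with the pen still held upright in the gripper, clear of everything and with its tip above the height of the cup's rim, and leave the other things on the bench where they are.

Things in the scene. Friction and masses are not known exactly. Their poses are not given: they have to be found in the camera images.
- carousel_base: Fixed round white base (200 mm across) of the sample carousel, carrying the turning deck. Origin on the bench on the vertical turning axis.
- axis_top (a point): Point on the turning axis at z = 62 mm, the top of the low hub. Deck: flat aluminium disc 280 mm across, top at z = 50 mm. It also carries six capped amber vials (26 mm across, tops at z = 86 mm), fixed on a ring of radius 110 mm at 50, 90 and 130 degrees either side of the cup. Only the cup (rim 100 mm) and the post (top 130 mm) rise above z = 90 mm.
- carousel (a joint): Angle of the deck, rad, counter-clockwise from above positive, turns freely for many turns. At 0 the cup lies in world +x from the axis. Moment of inertia nominally 0.0113 kg m2 (actual 0.7 to 1.4 times). Bearing: viscous 0.0004 N m s/rad plus dry friction 0.0003 N m; from 1 rad/s it slows by about 0.06 rad/s each second.
- cup_mouth (a point): Centre of the mouth of the open white ceramic cup fixed on the deck, at rim height, z = 100 mm, 100 mm from the turning axis. Cup 58 mm across outside, opening 50 mm across, 50 mm tall.
- cup: The same open white cup; origin at the centre of its underside, on the deck at z = 50 mm, z up.
- post_top (a point): Top centre of the upright bare steel push post on the deck, 18 mm in diameter, z = 130 mm, standing 80 mm above the deck, 100 mm from the axis straight across the axis from the cup.
- stand: Fixed grey block 80 x 80 x 70 mm with a 22 mm vertical hole through its middle; holds the pen. Origin at the centre of its underside.
- pen: Pen thermometer, 120 g: steel nose 16 mm in diameter, 60 mm long, below a square white handle 26 x 26 x 80 mm (total 140 mm). Origin at the nose tip, z axis up along the pen, x and y normal to the handle's faces. At the start it stands upright in the stand, nose in the hole, handle resting on the block: handle from z = 70 to 150 mm, tip at z = 10 mm.
- pen_tip (a point): The nose tip of the pen (lower end, on its axis).
- jar: White screw jar, 64 mm across, 85 mm tall, bystander. Origin at the centre of its underside.
- bottle: White reagent bottle, 76 mm across, 170 mm tall, bystander. Origin at the centre of its underside.
- tray: Blue open tray 140 x 200 x 50 mm, bystander. Origin at the centre of its underside.
Not all that is in view belongs to the job. There is more than one size of the pen; the job needs the largest.

How it is judged (in metres and radians):
On the way, in this order (a step that is already met when the one before it is completed fails the run):
1. the pen is held, out of its stand (contact force between the fingers and pen above 2 N and distance between the grasp point and pen below 0.16 m and height (world z) of pen_tip above 0.075 m), for 0.2 s.
2. the carousel turns by itself faster than 0.5 rad/s, touched by neither pen nor fingers (contact force between each of pen, the fingers and carousel_base below 0.3 N and (velocity of joint carousel above 0.5 rad/s or velocity of joint carousel below -0.5 rad/s)), for 0.2 s.
3. for 6 s on end the pen's tip stays within 25 mm of the cup mouth's centre seen from above and 5 to 60 mm above the rim, while the carousel coasts untouched faster than 0.3 rad/s (contact force between each of pen, the fingers and carousel_base below 0.3 N and contact force between the fingers and pen above 2 N and distance between the grasp point and pen below 0.16 m and (velocity of joint carousel above 0.3 rad/s or velocity of joint carousel below -0.3 rad/s) and horizontal distance between pen_tip and cup_mouth below 0.025 m and z of pen_tip in the frame of cup_mouth between 0.005 and 0.06 m), for 6 s.
At the end, for the whole second after the job is handed in: The pen is held in the gripper within 0.25 rad of upright, its tip higher than 100 mm above the bench, touching neither carousel nor stand; fingers off the carousel; jar, bottle and tray within 30 mm of where they were (contact force between the fingers and pen above 2 N and distance between the grasp point and pen below 0.16 m and contact force between each of pen, the fingers and carousel_base below 0.3 N and height (world z) of pen_tip above 0.1 m and angle between pen's own z axis and vertical below 0.25 rad and contact force between pen and stand below 0.2 N and distance of each of jar, bottle, tray from where it was at the start of the episode below 0.03 m); the arm keeps its last pose, push and grip.
It fails at once if the carousel is spun faster than 2.1 rad/s (velocity of joint carousel above 2.1 rad/s or velocity of joint carousel below -2.1 rad/s).
It fails at once if the pen or the fingers knock the cup (over 1 N) (contact force between any of pen, the fingers and cup above 1 N).
It fails at once if the pen strikes the carousel with more than 20 N (contact force between pen and carousel_base above 20 N).
It fails at once if the fingers touch the carousel (over 1 N) (contact force between the fingers and carousel_base above 1 N).
It fails at once if jar, bottle or tray is moved more than 30 mm (distance of any of jar, bottle, tray from where it was at the start of the episode above 0.03 m).
It also fails if it takes over 64 s, if anything falls off the work surface, if the arm or the gripper's body presses on something with over 40 N, if the wrist force passes 120 N, or if a joint passes its speed limit or range.

## Working session

There is one attempt and no reset: what is moved stays moved. The work goes in short steps, Python scripts to look and compute and a tool call to move; the robot and the scene stay as the last step left them, time stands still between calls to the robot, and variables do not carry over. Pictures are saved under pics/ and viewed, about 8 in all and at most 12, crops included, and the job is handed in when it is done.

Besides the shell and the picture viewer there is one more tool, called after "Call:" as a command line: name --argument value ..., lists and objects as JSON in quotes. send_rows: Moves the arm, as the interface text tells. Its arguments: {"type":"object","properties":{"deltas":{"type":"array"}},"required":["deltas"]}

```bash
mkdir -p pics; ls; cat > h.py <<'E'
import numpy as np,cv2
from plant import ctrl
def snap(n,save=None):
    s=ctrl.state(); p=ctrl.snapshot(n)
    if n=="wrist":
        T=np.eye(4);T[:3,:3]=np.array(s["orientation"]);T[:3,3]=s["ee_pos"]
        p["wfc"]=T@np.array(p["hand_eye"])
    else: p["wfc"]=np.linalg.inv(np.array(p["camera_from_world"]))
    if save: cv2.imwrite("pics/"+save,p["image"][:,:,::-1])
    return p
def rays(p,rc):
    rc=np.atleast_2d(rc).astype(float)
    K=np.array([[p["fx"],0,p["cx"]],[0,p["fy"],p["cy"]],[0,0,1]])
    return cv2.undistortPoints(rc[:,None,::-1].copy(),K,np.array([p["k1"],0,0,0.]))[:,0]
def pts(p,mask):  # world points of masked pixels with depth
    rc=np.argwhere(mask&(p["z_map"]>0)); z=p["z_map"][rc[:,0],rc[:,1]]
    u=rays(p,rc); c=np.c_[u*z[:,None],z]
    return c@p["wfc"][:3,:3].T+p["wfc"][:3,3],rc
def atz(p,rc,z):
    u=rays(p,rc); d=np.c_[u,np.ones(len(u))]@p["wfc"][:3,:3].T; o=p["wfc"][:3,3]
    return o+d*((z-o[2])/d[:,2])[:,None]
E
python3 - <<'E'
from h import *
np.set_printoptions(precision=3,suppress=True)
print(ctrl.state())
P={n:snap(n,n+"0.png") for n in("scene","top")}
a=[cv2.imread(f"pics/{n}0.png") for n in P]
for n,p in P.items():
    print(n,p["fx"],p["k1"],p["wfc"])
    for t in["carousel_base","cup","post_top","stand","pen","jar","bottle","tray"]:
        for d in ctrl.masks_of(t,p)[:4]:
            w,rc=pts(p,d["pixels"])
            if len(w): print(t,round(d["score"],2),d["point"],len(w),np.median(w,0),w.min(0),w.max(0))
E
```

```text
pics
{'time': 0.0, 'joints': array([-80.993,  20.127,  94.676,   0.   ,  65.263,  -4.847]), 'qd': array([ 0.01 ,  0.085,  0.045,  0.011, -0.087, -0.049]), 'effort': array([ -0.002, -50.611, -29.14 ,  -0.   ,   0.005,   0.   ]), 'ee_pos': array([ 0.132, -0.534,  0.404]), 'orientation': array([[-0.   ,  0.239, -0.971],
       [ 0.001, -0.971, -0.239],
       [-1.   , -0.001, -0.   ]]), 'ft_force': array([-0.175,  0.095, -0.857]), 'moment': array([ 0.009, -0.003, -0.02 ]), 'gripper_width': 0.99960354932876}
scene 409.5351398245633 -0.042846146187551004 [[-0.892  0.27  -0.362  0.906]
 [ 0.452  0.536 -0.714  0.719]
 [ 0.001 -0.8   -0.6    0.71 ]
 [ 0.     0.     0.     1.   ]]
carousel_base 0.76 [204.5, 296.0] 6218 [ 0.598 -0.042  0.05 ] [ 0.441 -0.277 -0.004] [0.724 0.08  0.131]
cup 0.63 [189.2, 264.5] 477 [ 0.649 -0.12   0.082] [ 0.622 -0.165  0.051] [ 0.678 -0.105  0.103]
cup 0.48 [293.4, 420.5] 1906 [0.474 0.326 0.059] [ 0.376  0.213 -0.004] [0.534 0.346 0.095]
post_top 0.76 [208.6, 295.5] 6267 [ 0.598 -0.043  0.05 ] [ 0.407 -0.277 -0.004] [0.724 0.08  0.131]
post_top 0.61 [265.0, 430
[... 1715 characters left out ...]
55  0.052] [ 0.446 -0.205 -0.005] [0.742 0.086 0.134]
stand 0.77 [235.0, 209.8] 806 [0.446 0.289 0.071] [ 0.411  0.262 -0.001] [0.499 0.366 0.146]
pen 0.76 [227.5, 202.6] 176 [0.45  0.297 0.148] [0.438 0.291 0.071] [0.47  0.341 0.157]
pen 0.44 [234.7, 235.8] 56 [0.441 0.206 0.096] [ 0.433  0.199 -0.   ] [0.453 0.236 0.102]
pen 0.4 [202.3, 207.2] 94 [0.54  0.31  0.087] [ 0.532  0.303 -0.001] [0.562 0.338 0.102]
jar 0.94 [255.2, 413.5] 481 [ 0.409 -0.281  0.085] [ 0.381 -0.318 -0.   ] [ 0.442 -0.259  0.093]
bottle 0.67 [166.9, 203.2] 793 [0.638 0.31  0.116] [0.612 0.286 0.   ] [0.681 0.382 0.176]
tray 0.97 [167.4, 427.0] 3296 [ 0.675 -0.34   0.008] [ 0.577 -0.452 -0.005] [ 0.759 -0.22   0.059]
```

View pics/scene0.png

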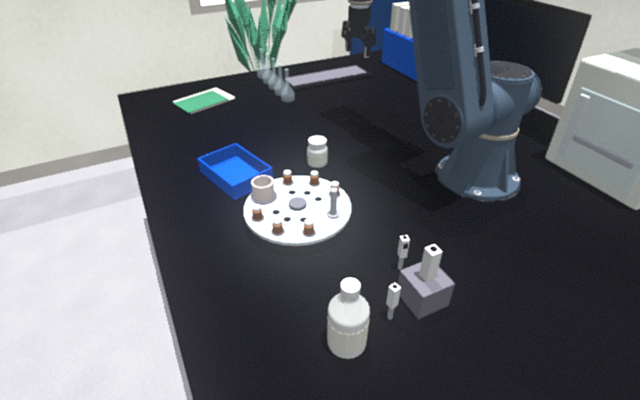

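View pics/top0.png

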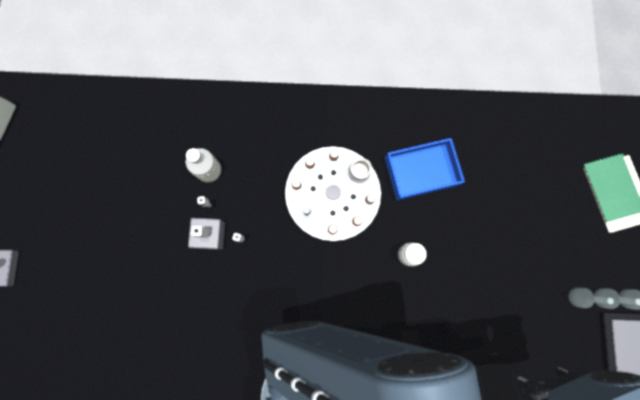

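The scene view shows the carousel at about (297,205) and the stand with the large pen at (430,265). Smaller look-alike pens are at (403,245) and (393,295). The top view shows the cup at (358,170), the post at about (307,212) and the stand at (205,233). I'll move towards the stand.

Call:
send_rows --deltas '[[[0,0,0],[0.9,0.9,0],-1],[[0,0,0],[0.9,0.9,0],-1],[[0,0,0],[0.9,0.9,0],-1],[[0,0,0],[0.9,0.9,0],-1],[[0,0,0],[0.9,0.9,0],-1],[[0,0,0],[0.9,0.9,0],-1],[[0,0,0],[0.9,0.9,0],-1],[[0,0,0],[0.9,0.9,0],-1]]'

```text
time: 1.57
ee_pos: [0.3502, -0.3118, 0.4049]
orientation: [[0.001, 0.229, -0.973], [-0.003, -0.973, -0.229], [-1.0, 0.004, 0.0]]
ft_force: [-0.4, -0.8, 1.0]
gripper_width: 1.006
```

Call:
send_rows --deltas '[[[0,0,0],[0.3,1,0],-1],[[0,0,0],[0.3,1,0],-1],[[0,0,0],[0.3,1,0],-1],[[0,0,0],[0.3,1,0],-1],[[0,0,0],[0.2,1,0],-1],[[0,0,0],[0.2,1,0],-1],[[0,0,0],[0.1,1,0],-1],[[0,0,0],[0,1,0],-1]]'

```text
time: 2.23
ee_pos: [0.4057, -0.0594, 0.4061]
orientation: [[0.005, 0.231, -0.973], [-0.005, -0.973, -0.231], [-1.0, 0.006, -0.004]]
ft_force: [0.1, -0.9, -0.0]
gripper_width: 0.999
```

Call:
send_rows --deltas '[[[0,0,0],[0.1,1,0],-1],[[0,0,0],[0.1,1,0],-1],[[0,0,0],[0.1,1,0],-1],[[0,0,0],[0.1,1,0],-1],[[0,0,0],[0.1,1,0],-1],[[0,0,0],[0.1,1,0],-1],[[0,0,0],[0.1,1,0],-1],[[0,0,0],[0.1,1,0],-1]]'

```text
time: 2.9
ee_pos: [0.4277, 0.1935, 0.4077]
orientation: [[0.009, 0.231, -0.973], [-0.005, -0.973, -0.232], [-1.0, 0.007, -0.008]]
ft_force: [0.7, -0.6, -0.1]
gripper_width: 1.003
```

Call:
send_rows --deltas '[[[0,0,0],[0,0.8,0],-1],[[0,0,0],[0,0.6,0],-1],[[0,0,0],[0,0.3,0],-1],[[0,0,0],[0,0,0],-1]]'

```text
time: 3.23
ee_pos: [0.4271, 0.2517, 0.4077]
orientation: [[0.01, 0.236, -0.972], [-0.004, -0.972, -0.236], [-1.0, 0.006, -0.009]]
ft_force: [0.4, -0.3, -0.3]
gripper_width: 1.001
```

```bash
python3 - <<'E'
from h import *
np.set_printoptions(precision=4,suppress=True)
p=snap("wrist","w1.png"); s=ctrl.state(); print(s["time"],s["ee_pos"],s["joints"])
w,rc=pts(p,np.ones((400,640),bool))
m=(abs(w[:,0]-.45)<.06)&(abs(w[:,1]-.302)<.06)&(w[:,2]>.13)&(w[:,2]<.17)
print(m.sum(),w[m].mean(0),w[m].min(0),w[m].max(0)); print(rc[m].mean(0))
r=cv2.minAreaRect((w[m,:2]*1000).astype(np.float32)); print("pen",r)
m=(abs(w[:,0]-.45)<.07)&(abs(w[:,1]-.302)<.07)&(w[:,2]>.06)&(w[:,2]<.075)
print("stand",m.sum(),cv2.minAreaRect((w[m,:2]*1000).astype(np.float32)))
t=snap("top","t1.png"); W,_=pts(t,np.ones((400,640),bool))
d=np.hypot(W[:,0]-.587,W[:,1]+.06)
m=(d<.16)&(W[:,2]>.043)&(W[:,2]<.06)
print("deck",m.sum(),cv2.minEnclosingCircle((W[m,:2]*1000).astype(np.float32)),W[m].mean(0))
for k,(a,b,c) in dict(cup=(.094,.112,1),post=(.122,.14,1)).items():
    m=(d<.15)&(W[:,2]>a)&(W[:,2]<b); print(k,m.sum(),W[m].mean(0),cv2.minEnclosingCircle((W[m,:2]*1000).astype(np.float32)))
E
```

```text
3.2833 [0.4272 0.2509 0.4077] [ 25.133   14.1518 102.3843  -0.5239  63.0455 101.7159]
1690 [0.4534 0.3052 0.1486] [0.438  0.2932 0.1301] [0.4647 0.3191 0.1541]
[155.071  243.2024]
pen ((451.3201904296875, 306.14599609375), (25.622467041015625, 26.6273136138916), 88.53939819335938)
stand 6243 ((451.12884521484375, 306.47576904296875), (79.80145263671875, 80.87427520751953), 89.08560180664062)
deck 5963 ((584.30029296875, -58.044986724853516), 139.8782501220703) [ 0.579  -0.0548  0.0516]
cup 106 [ 0.6412 -0.126   0.1002] ((589.5667724609375, -66.06011199951172), 118.37582397460938)
post 33 [0.5186 0.0187 0.1305] ((519.1769409179688, 18.242717742919922), 8.594307899475098)
```

View pics/w1.png

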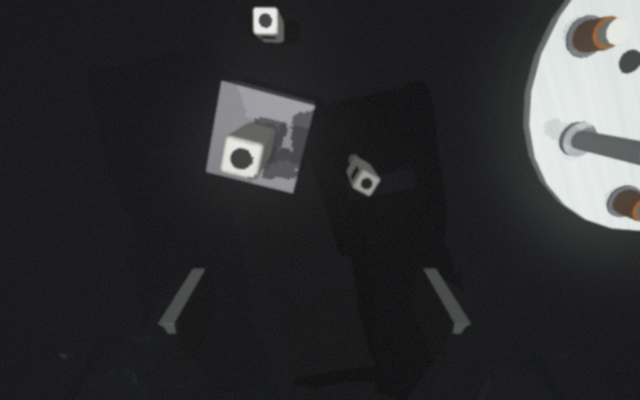

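The wrist view shows the pen handle top at (243,157) on the stand, with the small look-alikes at (267,20) and (363,178) and the post at (580,140). I'll align, square the jaws and descend.

Call:
send_rows --deltas '[[[0,0.1,-0.8],[0.4,0.9,0],-1],[[0,0,-0.8],[0.3,0.7,0],-1],[[0,0,-0.8],[0.1,0.25,0],-1],[[0,0,0],[0,0,0],-1]]'

```text
time: 3.67
ee_pos: [0.4529, 0.3025, 0.4082]
orientation: [[-0.003, -0.03, -1.0], [-0.006, -1.0, 0.03], [-1.0, 0.006, 0.002]]
ft_force: [-0.2, 0.3, 0.2]
gripper_width: 0.997
```

Call:
send_rows --deltas '[[[0.06,-0.03,0],[-0.05,0.13,-0.8],-1],[[0,0,0],[0,0,-1],-1],[[0,0,0],[0,0,-1],-1],[[0,0,0],[0,0,-0.8],-1],[[0,0,0],[0,0,-0.4],-1],[[0,0,0],[0,0,-0.2],-1],[[0,0,0],[0,0,0],-1]]'

```text
time: 4.25
ee_pos: [0.4517, 0.2967, 0.2796]
orientation: [[0.004, -0.018, -1.0], [0.001, -1.0, 0.018], [-1.0, -0.001, -0.004]]
ft_force: [-0.7, 0.2, -0.6]
gripper_width: 1.0
```

```bash
python3 - <<'E'
from h import *
s=ctrl.state(); print(s["ee_pos"],s["orientation"],s["ft_force"])
snap("scene","s2.png"); i=cv2.imread("pics/s2.png")[120:380,300:560]; cv2.imwrite("pics/s2c.png",cv2.resize(i,None,fx=2.2,fy=2.2))
E
```

```text
[0.45166819 0.29666385 0.27964466] [[ 0.00414707 -0.01753082 -0.99983772]
 [ 0.00105521 -0.99984569  0.01753534]
 [-0.99999084 -0.00112776 -0.00412793]] [-0.7186073   0.23378991 -0.6016556 ]
```

View pics/s2c.png

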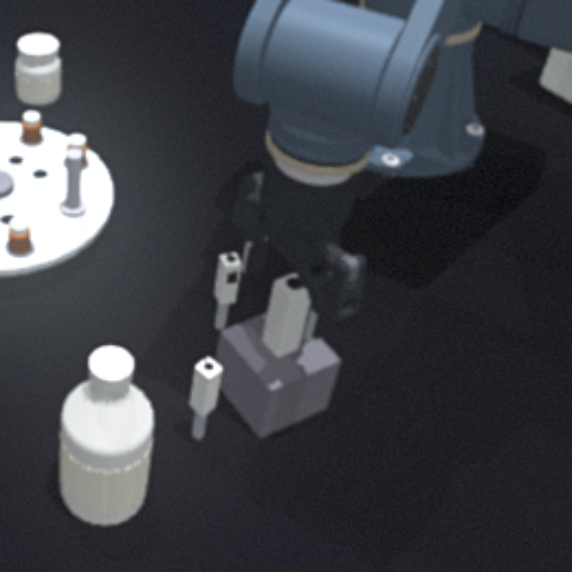

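The pen handle, at (285,315) in the crop, is between the open fingers. I still need a 9 mm shift in y before closing.

Call:
send_rows --deltas '[[[0,0,0.1],[0,0.3,0],-1],[[0,0,0],[0,0,0],-1]]'

```text
time: 4.47
ee_pos: [0.4525, 0.3057, 0.2825]
orientation: [[0.007, -0.006, -1.0], [0.003, -1.0, 0.006], [-1.0, -0.003, -0.007]]
ft_force: [0.3, -0.8, 0.2]
gripper_width: 0.996
```

Call:
send_rows --deltas '[[[0,0,0],[0,0,0],1],[[0,0,0],[0,0,0],1],[[0,0,0],[0,0,0],1],[[0,0,0],[0,0,0],1],[[0,0,0],[0,0,0],1],[[0,0,0],[0,0,0],1],[[0,0,0],[0,0,0],1],[[0,0,0],[0,0,0],1]]'

```text
time: 5.13
ee_pos: [0.4528, 0.3065, 0.2854]
orientation: [[0.012, -0.004, -1.0], [0.005, -1.0, 0.004], [-1.0, -0.005, -0.012]]
ft_force: [-0.8, 0.4, -0.1]
gripper_width: 0.297
```

Call:
send_rows --deltas '[[[0,0,0],[0,0,0.5],1],[[0,0,0],[0,0,1],1],[[0,0,0],[0,0,1],1],[[0,0,0],[0,0,1],1],[[0,0,0],[0,0,0.7],1],[[0,0,0],[0,0,0.2],1],[[0,0,0],[0,0,0],1],[[0,0,0],[0,0,0],1]]'

```text
time: 5.8
ee_pos: [0.4515, 0.3054, 0.4198]
orientation: [[0.007, -0.004, -1.0], [0.002, -1.0, 0.004], [-1.0, -0.002, -0.007]]
ft_force: [-0.5, -1.5, -0.9]
gripper_width: 0.298
```

```bash
python3 - <<'E'
from h import *
np.set_printoptions(precision=4,suppress=True)
s=ctrl.state(); print(s["time"],s["ee_pos"],s["orientation"][:,0],s["ft_force"])
p=snap("scene","s3.png"); i=cv2.imread("pics/s3.png")[120:380,300:560]; cv2.imwrite("pics/s3c.png",cv2.resize(i,None,fx=2.2,fy=2.2))
E
```

```text
5.8 [0.4515 0.3054 0.4198] [ 0.0072  0.0021 -1.    ] [-0.5134 -1.5419 -0.8501]
```

View pics/s3c.png

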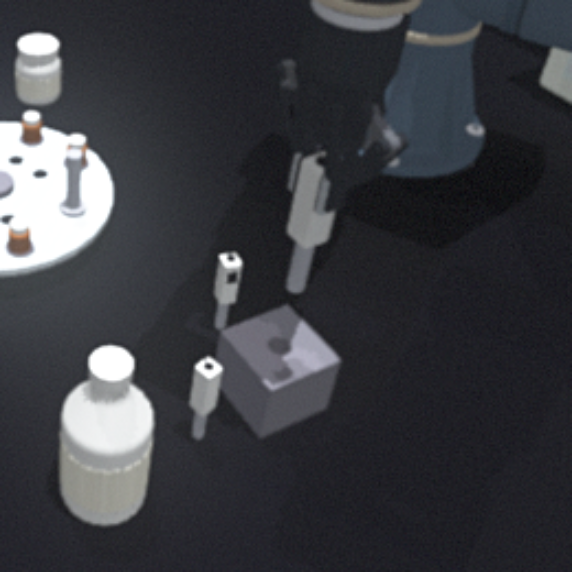

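The pen is held and out of the stand, with its tip at crop (296,291), which is full-image (434,252).

Call:
send_rows --deltas '[[[0,0,0],[0.5,-0.95,0],1],[[0,0,0],[0.5,-0.95,0],1],[[0,0,0],[0.5,-0.95,0],1],[[0,0,0],[0.5,-0.95,0],1],[[0,0,0],[0.5,-0.95,0],1],[[0,0,0],[0.5,-0.9,0],1],[[0,0,0],[0.5,-0.7,0],1],[[0,0,0],[0.3,-0.4,0],1]]'

```text
time: 6.52
ee_pos: [0.5663, 0.0957, 0.4048]
orientation: [[-0.014, 0.002, -1.0], [-0.002, -1.0, -0.002], [-1.0, 0.002, 0.014]]
ft_force: [1.3, 0.1, -1.1]
gripper_width: 0.295
```

```bash
cat > tip.py <<'E'
from h import *
np.set_printoptions(precision=4,suppress=True)
def tip(s,p):
    # nose/pen points below fingertips, above deck, near TCP
    w,_=pts(p,np.ones((400,640),bool)); z=s["ee_pos"][2]
    m=(np.hypot(w[:,0]-s["ee_pos"][0],w[:,1]-s["ee_pos"][1])<.03)&(w[:,2]>z-.29)&(w[:,2]<z-.18)
    w=w[m]; print("n",m.sum(),"zmin",w[:,2].min(),"lo-tcp",w[w[:,2]<z-.24].mean(0)-s["ee_pos"],"hi",w[w[:,2]>z-.21].mean(0)-s["ee_pos"])
E
python3 - <<'E'
from tip import *
s=ctrl.state(); print(s["time"],s["ee_pos"],s["orientation"][:,0],s["ft_force"])
p=snap("scene","s4.png"); tip(s,p)
E
```

```text
6.5167 [0.5663 0.0957 0.4048] [-0.014  -0.0024 -0.9999] [ 1.286   0.1485 -1.0989]
n 328 zmin 0.12794525123805167 lo-tcp [-0.006   0.0015 -0.2581] hi [-0.002   0.0059 -0.1949]
```

Call:
send_rows --deltas '[[[0,-0.1,0],[-0.1,-0.5,0],1],[[0,0,0],[-0.2,-0.5,-0.2],1],[[0,0,0],[-0.1,-0.4,-0.2],1],[[0,0,0],[-0.1,-0.2,-0.2],1],[[0,0,0],[0,0,-0.1],1],[[0,0,0],[0,0,0],1]]'

```text
time: 7.07
ee_pos: [0.5513, 0.0431, 0.3733]
orientation: [[-0.016, -0.002, -1.0], [-0.003, -1.0, 0.002], [-1.0, 0.003, 0.016]]
ft_force: [0.1, 0.4, -0.9]
gripper_width: 0.297
```

```bash
python3 - <<'E'
from tip import *
s=ctrl.state(); print(s["time"],s["ee_pos"],s["orientation"][:,0],s["ft_force"],s["moment"])
p=snap("scene","s5.png"); tip(s,p)
i=cv2.imread("pics/s5.png")[120:260,230:410]; cv2.imwrite("pics/s5c.png",cv2.resize(i,None,fx=4,fy=4))
E
```

```text
7.0667 [0.5513 0.0431 0.3733] [-0.0161 -0.0027 -0.9999] [ 0.1291  0.3561 -0.9196] [-0.0456 -0.033   0.0036]
n 295 zmin 0.0973781994032561 lo-tcp [-0.0062  0.0013 -0.2569] hi [-0.002   0.0056 -0.1949]
```

View pics/s5c.png

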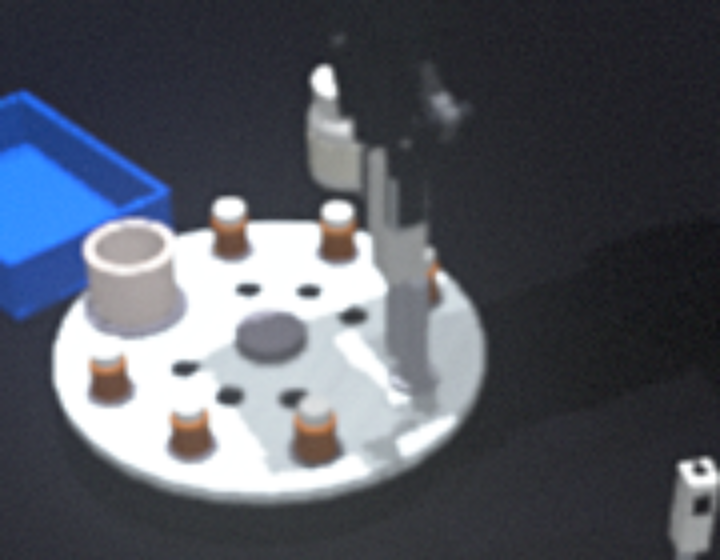

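Call:
send_rows --deltas '[[[0,-0.1,0],[-0.08,-0.06,0.1],1],[[0,-0.05,0],[-0.08,-0.06,0.1],1],[[0,0,0],[-0.08,-0.06,0],1],[[0,0,0],[-0.08,-0.06,0],1],[[0,0,0],[-0.08,-0.06,0],1],[[0,0,0],[-0.1,-0.07,0],1],[[0,0,0],[-0.12,-0.09,0],1],[[0,0,0],[-0.14,-0.1,0],1]]'

```text
time: 7.78
ee_pos: [0.5272, 0.0277, 0.3817]
orientation: [[0.005, 0.002, -1.0], [-0.002, -1.0, -0.002], [-1.0, 0.002, -0.005]]
ft_force: [0.1, 0.1, -1.7]
gripper_width: 0.298
```

```bash
cat > ang.py <<'E'
from tip import *
A=np.array([.5843,-.058])
# deck angle from masks: fit of six amber vials is ambiguous-free via geometry: match template of tall points
REL=np.radians([0,50,90,130,-50,-90,-130,180])
def ang(p,s,guess=None):
    w,_=pts(p,np.ones((400,640),bool)); r=np.hypot(*(w[:,:2]-A).T)
    m=(r<.135)&(w[:,2]>.06)&(w[:,2]<.14)&(np.hypot(w[:,0]-s["ee_pos"][0]+.006,w[:,1]-s["ee_pos"][1]+.004)>.03)
    w=w[m]
    def score(t):
        tot=0
        for k,a in enumerate(REL):
            R,rad,lo=(.1,.029,.06) if k==0 else (.1,.009,.06) if k==7 else (.11,.013,.06)
            c=A+R*np.array([np.cos(t+a),np.sin(t+a)])
            d=abs(np.hypot(*(w[:,:2]-c).T)-rad*(1 if k==0 else .7))
            hi=.112 if k==0 else .14 if k==7 else .092
            tot+=np.exp(-(d/.006)**2)[w[:,2]<hi].sum()*(1)
        return tot
    g=np.radians(np.arange(-180,180,1)) if guess is None else np.radians(guess+np.arange(-30,30.1,.5))
    v=np.array([score(t) for t in g]); return np.degrees(g[v.argmax()]),v.max()/len(w),len(w)
E
python3 - <<'E'
from ang import *
for c in("scene","top"):
    s=ctrl.state(); p=snap(c,"p6%s.png"%c); print(s["time"],s["ee_pos"],s["orientation"][:,0],s["ft_force"],ang(p,s))
E
```

```text
7.7833 [0.5272 0.0277 0.3817] [ 0.0052 -0.0021 -1.    ] [ 0.0823  0.0523 -1.6929] (np.float64(-44.0), np.float64(0.758300946208554), 1190)
7.8333 [0.5266 0.0273 0.3816] [ 0.0044 -0.0024 -1.    ] [ 0.208  -0.9135 -1.7304] (np.float64(-42.0), np.float64(0.6685854065149438), 557)
```

Call:
send_rows --deltas '[[[0,0,0],[-0.16,-0.12,0],1],[[0,0,0],[-0.17,-0.155,0],1],[[0,0,0],[-0.17,-0.18,0],1],[[0,0,0],[-0.155,-0.2,0],1],[[0,0,0],[-0.135,-0.21,0],1],[[0,0,0],[-0.12,-0.22,0],1],[[0,0,0],[-0.1,-0.23,0],1],[[0,0,0],[0.05,0.1,0.3],1]]'

```text
time: 8.55
ee_pos: [0.4941, -0.0136, 0.3895]
orientation: [[0.001, 0.001, -1.0], [-0.002, -1.0, -0.001], [-1.0, 0.002, -0.001]]
ft_force: [-0.9, -0.7, -1.8]
gripper_width: 0.296
```

Call:
send_rows --deltas '[[[0,0,0],[0.1,0.1,0.7],1],[[0,0,0],[0.1,0.1,0.6],1],[[0,0,0],[0,0,0],1]]'

```text
time: 8.8
ee_pos: [0.5005, -0.008, 0.4325]
orientation: [[0.003, -0.001, -1.0], [-0.002, -1.0, 0.001], [-1.0, 0.002, -0.003]]
ft_force: [0.8, -1.1, -0.9]
gripper_width: 0.296
```

```bash
python3 - <<'E'
from ang import *
for k in range(8):
    c=("scene","top")[k%2]
    s=ctrl.state(); p=snap(c,"p7%d.png"%k); print(s["time"],s["ee_pos"],s["orientation"][:,0],s["ft_force"],ang(p,s))
E
```

```text
8.8 [ 0.5005 -0.008   0.4325] [ 0.0027 -0.0021 -1.    ] [ 0.7894 -1.1013 -0.9167] (np.float64(4.0), np.float64(0.7833636388977558), 1489)
8.85 [ 0.5001 -0.0081  0.4309] [ 0.0012 -0.0021 -1.    ] [-0.451  -1.0294 -0.9816] (np.float64(7.0), np.float64(0.7668561043840465), 474)
8.9 [ 0.4998 -0.0081  0.4295] [-0.0009 -0.0019 -1.    ] [ 1.1152  0.3726 -2.1485] (np.float64(9.0), np.float64(0.7830062285835336), 1489)
8.95 [ 0.4996 -0.0081  0.4286] [-0.0027 -0.0017 -1.    ] [-0.0441  0.0915 -1.7225] (np.float64(11.0), np.float64(0.766859266117717), 435)
9.0 [ 0.4995 -0.0082  0.4282] [-0.0037 -0.0016 -1.    ] [-0.0344  0.357  -1.4248] (np.float64(13.0), np.float64(0.7724409142199983), 1433)
9.05 [ 0.4995 -0.0082  0.4281] [-0.004  -0.0016 -1.    ] [ 1.0012  0.1235 -0.7136] (np.float64(16.0), np.float64(0.7619370950266877), 390)
9.1 [ 0.4995 -0.0082  0.4281] [-0.0041 -0.0016 -1.    ] [-0.5234  0.2733 -1.2756] (np.float64(18.0), np.float64(0.7763554961830779), 1428)
9.15 [ 0.4996 -0.0082  0.4282] [-0.0039 -0.0016 -1.    ] [ 0.8628 -0.2304 -1.5824] (np.float64(21.0), np.float64(0.744692668533257), 372)
```

The carousel is coasting at about 48°/s (0.84 rad/s, one turn in 7.5 s). Next I move ahead of the cup to intercept it.

Call:
send_rows --deltas '[[[0,0,0],[0.5,0.35,0],1],[[0,0,0],[0.6,0.4,0],1],[[0,0,0],[0.6,0.4,0],1],[[0,0,0],[0.5,0.35,-0.1],1],[[0,0,0],[0.3,0.2,-0.1],1],[[0,0,0],[0,0,0],1]]'

```text
time: 9.7
ee_pos: [0.577, 0.0445, 0.4197]
orientation: [[-0.007, -0.003, -1.0], [-0.002, -1.0, 0.003], [-1.0, 0.002, 0.007]]
ft_force: [-0.2, -0.0, -1.1]
gripper_width: 0.293
```

```bash
cat > plan.py <<'E'
from ang import *
import sys
off=np.array([.006,.004]); G=1.06; ZT=.413
def track(n,guess,w,wait=0):
    s=ctrl.state(); m=[]
    for c in("scene","top"):
        t0=ctrl.state()["time"]; p=snap(c); a,q,N=ang(p,s,guess); m.append((t0,a,round(q,2),N))
    print("meas",m); s=ctrl.state(); t=s["time"]
    th0=np.mean([a+np.degrees(w)*(t-tt) for tt,a,*_ in m]); W=w
    th=lambda d:np.radians(th0)+W*d-.5*.055*d*d
    pos=lambda d:A+.1*np.array([np.cos(th(d)),np.sin(th(d))])+off
    tcp=np.array(s["ee_pos"]); print("t",t,"cup",th0,"tcp",tcp,"x",s["orientation"][:,0],"y",s["orientation"][:,1],"err mm",1000*(tcp[:2]-pos(0)),"F",s["ft_force"])
    h=1/12; e=(pos(0)-tcp[:2])
    for k in range(n):
        d=(pos((k+1)*h)-pos(k*h))/G+(e/3/G if k<3 else 0)
        print(np.round(d/.03,2),end=" ")
    print("\ncup angle after",n,"rows",np.degrees(th(n*h)),"dz tot",(ZT-tcp[2])/.03)
E
python3 -c "
from plan import *
track(8,55,.82)"
```

```text
meas [(9.7, np.float64(44.0), np.float64(0.77), 1385), (9.75, np.float64(46.0), np.float64(0.51), 543)]
t 9.8 cup 48.52369044005461 tcp [0.5759 0.0436 0.4202] x [-0.0077 -0.002  -1.    ] y [-0.0033 -1.      0.002 ] err mm [-80.6462  22.6802] F [-0.1446 -0.4474 -1.521 ]
[ 0.68 -0.1 ] [ 0.67 -0.11] [ 0.67 -0.13] [-0.19  0.1 ] [-0.19  0.09] [-0.2   0.07] [-0.2   0.06] [-0.2   0.05] 
cup angle after 8 rows 79.14510149093528 dz tot -0.23897535281130478
```

Call:
send_rows --deltas '[[[0,0,0],[0.5,-0.1,-0.05],1],[[0,0,0],[0.6,-0.1,-0.05],1],[[0,0,0],[0.4,-0.05,0],1],[[0,0,0],[0.2,0,0],1],[[0,0,0],[-0.05,0.05,0],1],[[0,0,0],[-0.2,0.07,0],1],[[0,0,0],[-0.2,0.06,0],1],[[0,0,0],[-0.2,0.05,0],1]]'

```text
time: 10.47
ee_pos: [0.6032, 0.0398, 0.4178]
orientation: [[-0.011, -0.006, -1.0], [-0.003, -1.0, 0.006], [-1.0, 0.003, 0.011]]
ft_force: [0.1, 0.4, -1.6]
gripper_width: 0.297
```

```bash
python3 -c "
from plan import *
track(8,78,.73)"
```

```text
meas [(10.4667, np.float64(76.0), np.float64(0.76), 1251), (10.5167, np.float64(77.0), np.float64(0.5), 504)]
t 10.5667 cup 79.63694392834131 tcp [0.6031 0.04   0.4181] x [-0.0106 -0.0027 -0.9999] y [-0.0055 -1.      0.0027] err mm [-5.221  -4.3901] F [ 0.6923  0.5815 -1.8516]
[-0.13  0.07] [-0.13  0.06] [-0.13  0.05] [-0.19 -0.01] [-0.19 -0.02] [-0.18 -0.03] [-0.18 -0.04] [-0.18 -0.05] 
cup angle after 8 rows 106.82060820843704 dz tot -0.16895359990325617
```

Call:
send_rows --deltas '[[[0,-0.05,0],[-0.13,0.07,0],1],[[0,-0.05,0],[-0.13,0.06,0],1],[[0,0,0],[-0.13,0.05,0],1],[[0,0,0],[-0.19,-0.01,0],1],[[0,0,0],[-0.19,-0.02,0],1],[[0,0,0],[-0.18,-0.03,0],1],[[0,0,0],[-0.18,-0.04,0],1],[[0,0,0],[-0.18,-0.05,0],1]]'

```text
time: 11.23
ee_pos: [0.5594, 0.0417, 0.4187]
orientation: [[0.002, -0.005, -1.0], [-0.003, -1.0, 0.005], [-1.0, 0.003, -0.002]]
ft_force: [-0.8, 0.2, -1.7]
gripper_width: 0.3
```

```bash
sed -i 's/\.055/.07/; s/for c in("scene","top")/for c in("scene",)/; s/ang(p,s,guess)/ang(p,s,guess)/' plan.py; python3 -c "
from plan import *
track(8,106,.67)"
```

```text
meas [(11.2333, np.float64(105.5), np.float64(0.77), 1053)]
t 11.2833 cup 107.41940861368829 tcp [0.5587 0.0415 0.4187] x [ 0.0015 -0.0028 -1.    ] y [-0.0046 -1.      0.0028] err mm [-1.6966  0.0371] F [ 1.0235 -0.2168 -0.9834]
[-0.15 -0.06] [-0.14 -0.07] [-0.14 -0.07] [-0.15 -0.08] [-0.14 -0.09] [-0.14 -0.09] [-0.13 -0.1 ] [-0.12 -0.11] 
cup angle after 8 rows 132.12025578155044 dz tot -0.18883403062080473
```

Call:
send_rows --deltas '[[[0,0,0],[-0.15,-0.06,0],1],[[0,0,0],[-0.14,-0.07,0],1],[[0,0,0],[-0.14,-0.07,0],1],[[0,0,0],[-0.15,-0.08,0],1],[[0,0,0],[-0.14,-0.09,0],1],[[0,0,0],[-0.14,-0.09,0],1],[[0,0,0],[-0.13,-0.1,0],1],[[0,0,0],[-0.12,-0.11,0],1]]'

```text
time: 11.95
ee_pos: [0.5221, 0.0192, 0.4188]
orientation: [[0.002, -0.005, -1.0], [-0.003, -1.0, 0.005], [-1.0, 0.003, -0.002]]
ft_force: [-0.4, 0.1, -1.0]
gripper_width: 0.298
```

```bash
python3 -c "
from plan import *
track(8,131,.6)"
```

```text
meas [(11.95, np.float64(131.0), np.float64(0.76), 1041)]
t 12.0 cup 132.7188733853925 tcp [0.5216 0.0188 0.4188] x [ 0.0016 -0.0031 -1.    ] y [-0.0051 -1.      0.003 ] err mm [-0.8376 -0.6579] F [ 0.4176 -1.1572 -2.2408]
[-0.1 -0.1] [-0.1  -0.11] [-0.09 -0.11] [-0.09 -0.12] [-0.09 -0.12] [-0.08 -0.13] [-0.07 -0.13] [-0.07 -0.13] 
cup angle after 8 rows 154.7459175093108 dz tot -0.19221761358309924
```

Call:
send_rows --deltas '[[[0,0,0],[-0.1,-0.1,0],1],[[0,0,0],[-0.1,-0.11,0],1],[[0,0,0],[-0.09,-0.11,0],1],[[0,0,0],[-0.09,-0.12,0],1],[[0,0,0],[-0.09,-0.12,0],1],[[0,0,0],[-0.08,-0.13,0],1],[[0,0,0],[-0.07,-0.13,0],1],[[0,0,0],[-0.07,-0.13,0],1]]'

```text
time: 12.67
ee_pos: [0.499, -0.0125, 0.4188]
orientation: [[0.002, -0.005, -1.0], [-0.003, -1.0, 0.005], [-1.0, 0.003, -0.002]]
ft_force: [0.1, -0.3, -1.8]
gripper_width: 0.298
```

```bash
python3 -c "
from plan import *
track(8,154,.545)"
```

```text
meas [(12.6667, np.float64(155.0), np.float64(0.75), 987)]
t 12.7167 cup 156.56130999173146 tcp [ 0.4987 -0.013   0.4188] x [ 0.0019 -0.0033 -1.    ] y [-0.0052 -1.      0.0033] err mm [0.1676 1.2582] F [ 1.0402 -0.4658 -2.1742]
[-0.06 -0.14] [-0.05 -0.15] [-0.04 -0.15] [-0.03 -0.13] [-0.03 -0.13] [-0.02 -0.13] [-0.02 -0.13] [-0.01 -0.13] 
cup angle after 8 rows 176.48750886683675 dz tot -0.19456021540814422
```

Call:
send_rows --deltas '[[[0,0,0],[-0.06,-0.14,0],1],[[0,0,0],[-0.05,-0.15,0],1],[[0,0,0],[-0.04,-0.15,0],1],[[0,0,0],[-0.03,-0.14,0],1],[[0,0,0],[-0.03,-0.14,0],1],[[0,0,0],[-0.02,-0.14,0],1],[[0,0,0],[-0.02,-0.14,0],1],[[0,0,0],[-0.01,-0.14,0],1]]'

```text
time: 13.38
ee_pos: [0.4901, -0.0505, 0.4189]
orientation: [[0.002, -0.005, -1.0], [-0.003, -1.0, 0.005], [-1.0, 0.003, -0.002]]
ft_force: [1.0, -0.2, -2.0]
gripper_width: 0.296
```

```bash
python3 -c "
from plan import *
track(8,177,.51)"
```

```text
meas [(13.3833, np.float64(177.0), np.float64(0.74), 959)]
t 13.4333 cup 178.46104237758357 tcp [ 0.4901 -0.0511  0.4189] x [ 0.0022 -0.0035 -1.    ] y [-0.0053 -1.      0.0035] err mm [-0.2139  0.2486] F [-0.0828  0.1219 -0.9607]
[ 0.   -0.14] [ 0.01 -0.13] [ 0.01 -0.13] [ 0.02 -0.13] [ 0.02 -0.13] [ 0.02 -0.12] [ 0.03 -0.12] [ 0.03 -0.12] 
cup angle after 8 rows 197.05033973071693 dz tot -0.19656608947307327
```

Call:
send_rows --deltas '[[[0,0,0],[0,-0.14,0],1],[[0,0,0],[0.01,-0.13,0],1],[[0,0,0],[0.01,-0.13,0],1],[[0,0,0],[0.02,-0.13,0],1],[[0,0,0],[0.02,-0.13,0],1],[[0,0,0],[0.02,-0.12,0],1],[[0,0,0],[0.03,-0.12,0],1],[[0,0,0],[0.03,-0.12,0],1]]'

```text
time: 14.1
ee_pos: [0.4948, -0.0847, 0.4189]
orientation: [[0.002, -0.005, -1.0], [-0.003, -1.0, 0.005], [-1.0, 0.003, -0.002]]
ft_force: [-0.5, 0.1, -1.2]
gripper_width: 0.294
```

```bash
python3 -c "
from plan import *
track(8,197,.47)"; cp pics/p77.png /dev/null
```

```text
meas [(14.1, np.float64(198.0), np.float64(0.75), 1022)]
t 14.15 cup 199.34645081855746 tcp [ 0.4949 -0.0851  0.4188] x [ 0.0023 -0.0036 -1.    ] y [-0.0053 -1.      0.0036] err mm [-1.0235  1.9805] F [-1.0874 -0.1073 -0.4373]
[ 0.05 -0.14] [ 0.06 -0.13] [ 0.06 -0.13] [ 0.05 -0.1 ] [ 0.06 -0.1 ] [ 0.06 -0.1 ] [ 0.06 -0.09] [ 0.06 -0.09] 
cup angle after 8 rows 216.40786071800864 dz tot -0.1949028805609913
```

Call:
send_rows --deltas '[[[0,0,0],[0.05,-0.14,0],1],[[0,0,0],[0.06,-0.14,0],1],[[0,0,0],[0.06,-0.13,0],1],[[0,0,0],[0.06,-0.11,0],1],[[0,0,0],[0.06,-0.11,0],1],[[0,0,0],[0.06,-0.1,0],1],[[0,0,0],[0.07,-0.1,0],1],[[0,0,0],[0.07,-0.1,0],1]]'

```text
time: 14.82
ee_pos: [0.5111, -0.1158, 0.4188]
orientation: [[0.002, -0.005, -1.0], [-0.003, -1.0, 0.005], [-1.0, 0.003, -0.002]]
ft_force: [-0.2, -0.3, -1.6]
gripper_width: 0.298
```

```bash
python3 -c "
from plan import *
track(8,217,.44)"
```

```text
meas [(14.8167, np.float64(217.5), np.float64(0.75), 997)]
t 14.8667 cup 218.76050714928778 tcp [ 0.5113 -0.1162  0.4188] x [ 0.0024 -0.0037 -1.    ] y [-0.0053 -1.      0.0037] err mm [-0.9875  0.3888] F [-0.8944 -0.3386 -1.2119]
[ 0.08 -0.09] [ 0.09 -0.09] [ 0.09 -0.08] [ 0.08 -0.08] [ 0.08 -0.07] [ 0.08 -0.07] [ 0.08 -0.07] [ 0.08 -0.06] 
cup angle after 8 rows 234.67600145847732 dz tot -0.1927764123096883
```

Call:
send_rows --deltas '[[[0,0,0],[0.08,-0.1,0],1],[[0,0,0],[0.09,-0.09,0],1],[[0,0,0],[0.09,-0.09,0],1],[[0,0,0],[0.09,-0.08,0],1],[[0,0,0],[0.09,-0.08,0],1],[[0,0,0],[0.09,-0.07,0],1],[[0,0,0],[0.09,-0.07,0],1],[[0,0,0],[0.09,-0.06,0],1]]'

```text
time: 15.53
ee_pos: [0.5347, -0.1373, 0.4187]
orientation: [[0.002, -0.005, -1.0], [-0.004, -1.0, 0.005], [-1.0, 0.004, -0.002]]
ft_force: [-0.4, -0.2, -1.0]
gripper_width: 0.298
```

```bash
python3 -c "
from plan import *
track(8,235,.41)"
```

```text
meas [(15.5333, np.float64(235.0), np.float64(0.76), 996)]
t 15.5833 cup 236.17456348001815 tcp [ 0.5351 -0.1375  0.4187] x [ 0.0025 -0.0037 -1.    ] y [-0.0052 -1.      0.0037] err mm [ 0.4547 -0.426 ] F [-0.2939 -0.426  -1.4789]
[ 0.08 -0.05] [ 0.09 -0.05] [ 0.09 -0.05] [ 0.09 -0.05] [ 0.09 -0.04] [ 0.09 -0.04] [ 0.09 -0.04] [ 0.09 -0.03] 
cup angle after 8 rows 250.94414219894605 dz tot -0.18977544297446952
```

Call:
send_rows --deltas '[[[0,0,0],[0.08,-0.05,0],1],[[0,0,0],[0.09,-0.05,0],1],[[0,0,0],[0.09,-0.05,0],1],[[0,0,0],[0.09,-0.05,0],1],[[0,0,0],[0.09,-0.04,0],1],[[0,0,0],[0.09,-0.04,0],1],[[0,0,0],[0.09,-0.04,0],1],[[0,0,0],[0.09,-0.03,0],1]]'

```text
time: 16.25
ee_pos: [0.5584, -0.149, 0.4186]
orientation: [[0.002, -0.005, -1.0], [-0.004, -1.0, 0.005], [-1.0, 0.004, -0.002]]
ft_force: [0.6, -0.8, -1.2]
gripper_width: 0.293
```

```bash
python3 -c "
from plan import *
track(8,251,.37)"
```

```text
meas [(16.25, np.float64(251.49999999999997), np.float64(0.78), 986)]
t 16.3 cup 252.559971920992 tcp [ 0.5588 -0.1491  0.4186] x [ 0.0025 -0.0036 -1.    ] y [-0.0052 -1.      0.0036] err mm [-1.575   0.3233] F [-0.6797  0.2707 -0.5482]
[ 0.11 -0.03] [ 0.11 -0.03] [ 0.11 -0.02] [ 0.09 -0.02] [ 0.09 -0.02] [ 0.09 -0.01] [ 0.09 -0.01] [ 0.09 -0.01] 
cup angle after 8 rows 265.80166318623776 dz tot -0.18622082604028609
```

Call:
send_rows --deltas '[[[0,0,0],[0.11,-0.03,0],1],[[0,0,0],[0.11,-0.03,0],1],[[0,0,0],[0.11,-0.02,0],1],[[0,0,0],[0.09,-0.02,0],1],[[0,0,0],[0.09,-0.02,0],1],[[0,0,0],[0.09,-0.01,0],1],[[0,0,0],[0.09,-0.01,0],1],[[0,0,0],[0.09,-0.01,0],1]]'

```text
time: 16.97
ee_pos: [0.5845, -0.1539, 0.4185]
orientation: [[0.002, -0.005, -1.0], [-0.003, -1.0, 0.005], [-1.0, 0.003, -0.002]]
ft_force: [0.2, 0.5, -1.8]
gripper_width: 0.295
```

```bash
python3 -c "
from plan import *
track(8,266,.33)
s=ctrl.state();p=snap('scene','s9.png');tip(s,p)
i=cv2.imread('pics/s9.png')[90:270,210:410]; cv2.imwrite('pics/s9c.png',cv2.resize(i,None,fx=3.3,fy=3.3))"
```

```text
meas [(16.9667, np.float64(266.5), np.float64(0.76), 971)]
t 17.0167 cup 267.4453803619659 tcp [ 0.5848 -0.154   0.4185] x [ 0.0024 -0.0035 -1.    ] y [-0.0051 -1.      0.0035] err mm [-1.0428 -0.054 ] F [-0.2204  0.983  -0.9549]
[ 0.1 -0. ] [0.1 0. ] [0.09 0.  ] [0.08 0.  ] [0.08 0.01] [0.08 0.01] [0.08 0.01] [0.07 0.01] 
cup angle after 8 rows 279.15918417352935 dz tot -0.1826332597443618
n 260 zmin 0.14442144996469486 lo-tcp [-0.0024  0.001  -0.2571] hi [ 0.      0.0057 -0.1952]
```

View pics/s9c.png

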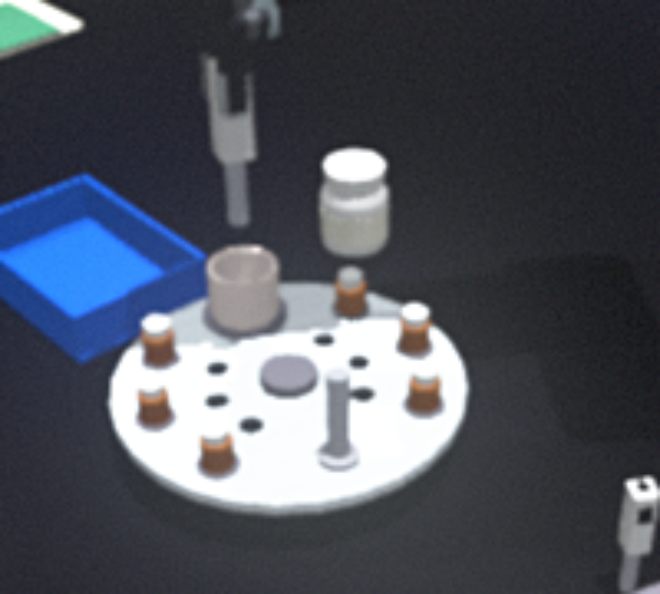

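In this view the tip, at (238,222), is over the cup mouth at (243,265) and about 43 mm above the rim, with all bystanders in place. The carousel is at about 0.35 rad/s. I'll track a little longer, then lift clear.

Call:
send_rows --deltas '[[[0,0,0],[0.12,0,0],1],[[0,0,0],[0.12,0,0],1],[[0,0,0],[0.1,0,0],1],[[0,0,0],[0.08,0,0],1],[[0,0,0],[0.08,0.01,0],1],[[0,0,0],[0.08,0.01,0],1]]'

```text
time: 17.57
ee_pos: [0.6033, -0.1532, 0.4185]
orientation: [[0.002, -0.005, -1.0], [-0.003, -1.0, 0.005], [-1.0, 0.003, -0.002]]
ft_force: [-0.2, -0.4, -1.1]
gripper_width: 0.289
```

Call:
send_rows --deltas '[[[0,0,0],[0,0,0.4],1],[[0,0,0],[0,0,0.8],1],[[0,0,0],[0,0,0.6],1],[[0,0,0],[0,0,0.2],1],[[0,0,0],[0,0,0],1],[[0,0,0],[0,0,0],1],[[0,0,0],[0,0,0],1]]'

```text
time: 18.15
ee_pos: [0.6033, -0.1528, 0.4826]
orientation: [[0.001, -0.005, -1.0], [-0.003, -1.0, 0.005], [-1.0, 0.003, -0.001]]
ft_force: [0.4, 0.6, -1.3]
gripper_width: 0.297
```

```bash
python3 -c "
from ang import *
s=ctrl.state(); p=snap('scene','s10.png'); tip(s,p); print(s['time'],s['ee_pos'],s['orientation'][:,0],s['gripper_width'],ang(p,s))
for t in ('jar','bottle','tray'):
    for d in ctrl.masks_of(t,p)[:2]:
        w,_=pts(p,d['pixels']); print(t,d['score'],np.median(w,0))
print(ctrl.job_done())"
```

```text
n 298 zmin 0.20740444506527245 lo-tcp [-0.0026  0.001  -0.2574] hi [-0.0004  0.0061 -0.1946]
18.15 [ 0.6033 -0.1528  0.4826] [ 0.0014 -0.0032 -1.    ] 0.29734951061626097 (np.float64(-72.0), np.float64(0.7662387777093619), 1266)
jar 0.84 [ 0.4202 -0.2738  0.0524]
bottle 0.93 [0.6643 0.3425 0.1047]
bottle 0.62 [ 0.6028 -0.1493  0.2771]
tray 0.76 [ 0.6722 -0.3524  0.0183]
the job is handed in; nothing more can be done
None
```

I took the large pen out of its stand and pushed the post with its nose. The carousel coasted counter-clockwise at about 0.84 rad/s, one turn in 7.5 s. I then kept the tip over the cup from about t = 10.6 s to 17.5 s, longer than the required 6 s, lifted clear and handed the job in. No verdict is reported.

What the checks showed:
- **Tip over the cup:** estimated error was about 7 mm when tracking began and within about 2 mm at each check after that, with the tip about 43 mm above the rim.
- **Carousel speed:** it slowed slightly faster than the nominal 0.06 rad/s each second. It averaged about 0.365 rad/s around t = 16.6 s, when the six seconds were up; the limit is 0.3 rad/s. No contact showed in the wrist force.
- **At hand-in:** the pen was still gripped, with the tool within about 0.005 rad of vertical and the tip at about z = 0.207 m. The jar, bottle and tray were within about 4 mm of their first positions.

I had no direct contact or joint readings, so speed and tip position rest on camera fits. The tip's offset in the gripper is known to a few millimetres.

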